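Put the paints back in the caddy

ROBOT

A 6-joint arm with a two-finger parallel gripper is mounted at the origin on the work surface. World frame = base frame: x ahead of the robot, y to its left, z up, the work surface at z = 0. Lengths are in m, angles in rad, forces in N, time in s.
With the tool pointing down it reaches from about 0.35 to 0.875 m from the base axis. Payload 4.2 kg.
Tool frame: the origin (TCP) lies on the centre line of the jaws, within the pads' length; the fingertips stand env.tips_ahead ahead of it and the grasp point (between the pads) is the TCP (env.tips_ahead is the distance from the TCP to the fingertips, in m); z points along the fingers, y is the line along which they close (so a half turn about z gives the same grasp; the last joint's range is limited). The gripper opens to 87 mm and grips with 3 to 60 N. Pads are 19 mm wide; open, the fingers measure 117 mm over their backs; the gripper's body (75 mm by 190 mm) begins 51 mm behind the grasp point.
Start: joints at [1.482, 0.385, 0.008, 0, -1.194, -0.259], TCP at [0.213, 0.588, 0.242] pointing down, gripper open.
Joint ranges: [-3.14, 3.14], [-1.21, 2.06], [-1.07, 1.41], [-3.16, 2.05], [-2.99, -0.16], [-3.1, 3.1]. Speed limits (rad/s): [2.79, 2.79, 3.14, 3.14, 3.14, 3.14].

INTERFACE

Orientations are given as a unit quaternion [w, x, y, z].
In Python, from plant import get_obs, cams, ticket, env gives the robot as it stands.
- The arm moves only by the tool carry_out, never from a script. Its argument "motion" is a list of rows, each an object of numbers: "fingers": the finger opening in m, from 0 to 0.087; "dx", "dy", "dz": the shift along the tool's x, y, z in m; "roll": the turn about the tool's z in rad. In form: [{"fingers": .., "dx": .., "dy": .., "dz": .., "roll": ..}, ...]. A call has 1 to 12 rows; each row is the pose to reach, as a shift and turn from the pose commanded when the call began, along the tool's axes at that moment; what a row does not reach only later rows make up. A row lasts 1/12 s, in which the tool goes at most 41.7 mm and 7.16 degrees, less where a joint would pass 70% of its speed; a pose out of reach is approached as far as the arm can. A call with a gripper value outside its range is refused whole. The fingers move at their own pace and stop on an object; "force" is the grip in N (left out, the last holds). Time passes only in rows, so rows that repeat a pose let the fingers close. It gives the time, the measured TCP pose, the force, the opening and the grip force at its end, in the units of the state.
- get_obs(): the state, without advancing time (a new reading comes with each control period).
- cams.camera(name): name is "scene" or "top" or "wrist"; returns (picture, depth): 480x640x3 uint8, red, green, blue; 480x640 float32, m along the optical axis (not along the pixel's ray), 0 where there is no reading.
- cams.camera_model(name): a dict with "fx", "fy", "cx", "cy" (pixels), "rvec" (rotation vector, rad) and "tvec" (3), from world to camera coordinates, as OpenCV has them. Camera axes: x right, y down, z forward; pixel columns grow to the right and rows downward; lengths in m; the calibration is good to about 2 mm. A picture is of the moment at which its call begins: read the wrist's pose just before it. camera_model takes no time and is no camera call; for the wrist camera it gives the pose at the moment of the call.
- ticket.hand_in(): hands the job in; it is judged then, once.
The state is a dict: "time": time; "q": joint angles; "qd": joint speeds; "joint_torque": joint torques, N m; "ee_pos": TCP position; "tool_rot": TCP orientation; "wrist_force": force on the tool from outside, world axes, zero at the start; "moment": the same for the moment, N m; "width": finger opening in m; "finger_force": force on a finger pad.
Only numpy, scipy, OpenCV 4.12 (cv2) and the standard library are available. Lean on these libraries where they do the work, as an engineer would, in place of code of your own. Each camera call takes 0.05 s, during which the arm holds its last target. There are 200 camera calls.

TASK

Painting is over for today: put the red, yellow and blue paint jars back in the wooden caddy, each standing in the well lined with its own colour, and stand the bare steel rinse cup in the caddy's wide bay. Set each one down gently instead of dropping it in, and leave the green jar and the white coffee mug where they stand.

Things in the scene. Friction and masses are not known exactly. Their poses are not given: they have to be found in the camera images.
- jar_red: Closed acrylic paint jar, red with a white label band and a red screw lid: an upright cylinder 38 mm in diameter and 64 mm tall, 50 to 105 g, loose on the desk. Origin at the centre of its underside, z up along its axis.
- jar_yellow: Closed acrylic paint jar, yellow with a white label band and a yellow screw lid: an upright cylinder 38 mm in diameter and 64 mm tall, 50 to 105 g, loose on the desk. Origin at the centre of its underside, z up along its axis.
- jar_blue: Closed acrylic paint jar, blue with a white label band and a blue screw lid: an upright cylinder 38 mm in diameter and 64 mm tall, 50 to 105 g, loose on the desk. Origin at the centre of its underside, z up along its axis.
- jar_green: Look-alike that has no well in the caddy and stays where it is. Closed acrylic paint jar, green with a white label band and a green screw lid: an upright cylinder 38 mm in diameter and 64 mm tall, 50 to 105 g, loose on the desk. Origin at the centre of its underside, z up along its axis.
- rinse_cup: Painter's rinse cup: open, empty cylinder of bare dark grey steel without a handle, 52 mm in outer diameter, 62 mm tall, wall 3 mm, 63 to 126 g, loose on the desk. Origin at the centre of its underside, z up along its axis.
- coffee_mug: Look-alike of the rinse cup that stays where it is: small white ceramic coffee mug with a few black patches and a handle, about 60 mm in diameter and 64 mm tall; the handle reaches about 67 mm from the axis on the mug's +y side. Origin at the centre of its underside.
- caddy: Low open wooden caddy, fixed: 80 (x) x 256 mm (y); sides and dividers 24, ends 36, floor 5 mm high. One row along y: three wells 70 x 54 mm inside, centred at y -96, -38, +20 mm, a colour card on each floor; at the +y end a wide bay 70 x 72 mm, bare floor, centred at y +87 mm, for the rinse cup (all at x 0). Outer walls 5, dividers 4 mm thick. Origin: centre of underside, z up.
- card_red: Red painted card, 68 x 52 mm, 2 mm thick, fixed on the floor of one of the caddy's three narrow wells (which one varies): marks it as the place of the red jar, which stands on the card. Origin at the centre of the card's underside, the centre of the well floor, 5 mm above the desk; axes along the caddy's.
- card_yellow: Yellow painted card, 68 x 52 mm, 2 mm thick, fixed on the floor of one of the caddy's three narrow wells (which one varies): marks it as the place of the yellow jar, which stands on the card. Origin at the centre of the card's underside, the centre of the well floor, 5 mm above the desk; axes along the caddy's.
- card_blue: Blue painted card, 68 x 52 mm, 2 mm thick, fixed on the floor of one of the caddy's three narrow wells (which one varies): marks it as the place of the blue jar, which stands on the card. Origin at the centre of the card's underside, the centre of the well floor, 5 mm above the desk; axes along the caddy's.
Not all that is in view belongs to the job. Leave any pink look-alike of the rinse_cup alone.

How it is judged:
By the outcome, as a careful person would: the job done as asked, in the order asked, and still so for the second after the job is handed in, with the robot touching nothing.
It also fails if it takes over 112 s, if anything falls off the work surface, if the arm or the gripper's body presses on something with over 40 N, if the wrist force passes 120 N, or if a joint passes its speed limit or range.

## Working session

There is one attempt and no reset: what is moved stays moved. The work goes in short steps, Python scripts to look and compute and a tool call to move; the robot and the scene stay as the last step left them, time stands still between calls to the robot, and variables do not carry over. Pictures are saved under pics/ and viewed, at most 14 in all, crops included, and the job is handed in when it is done.

Besides the shell and the picture viewer there is one more tool, called by a JSON object that holds its "op" and its "data", one argument or row to a line. carry_out: Moves the arm, as the interface text tells. Its arguments: {"type":"object","properties":{"motion":{"type":"array","items":{"type":"object","properties":{"fingers":{"type":"number"},"dx":{"type":"number"},"dy":{"type":"number"},"dz":{"type":"number"},"roll":{"type":"number"}}}},"force":{"type":"number"}},"required":["motion"]}

```bash
mkdir -p pics; ls
python3 - <<'E'
from plant import get_obs, cams, env
import cv2
for n in("scene","top"):
    p,d=cams.camera(n); cv2.imwrite(f"pics/{n}0.png",p[...,::-1]); m=cams.camera_model(n); print(n,m)
o=get_obs(); print(o, env.tips_ahead)
E
```

```text
pics
scene {'fx': 479.72662975456007, 'fy': 479.72662975456007, 'cx': 322.705025082653, 'cy': 240.79533256319127, 'rvec': array([ 0.87591303,  2.37266928, -1.26583429]), 'tvec': array([ 0.38550892, -0.16694418,  1.45753422])}
top {'fx': 443.41361702647896, 'fy': 443.41361702647896, 'cx': 313.54694402676205, 'cy': 240.57421419458797, 'rvec': array([ 2.0904551 , -2.15395874,  0.17423966]), 'tvec': array([0.03505509, 0.49960889, 0.88105048])}
{'time': 0.1, 'q': array([ 1.48159146e+00,  3.85498061e-01,  6.77383459e-03, -3.97125435e-04,
       -1.19398111e+00, -2.58644847e-01]), 'qd': array([ 0.00154431, -0.00217676,  0.00334426,  0.00083261, -0.00040838,
       -0.00086712]), 'joint_torque': array([ 5.57726489e-04, -3.91687882e+01,  1.87936342e+01,  4.23181191e+00,
        1.34779693e-02, -7.25358836e-05]), 'ee_pos': array([0.21284508, 0.58712472, 0.24056789]), 'tool_rot': array([ 9.66697734e-04,  9.84900019e-01, -1.73121368e-01, -1.03131180e-04]), 'wrist_force': array([-0.81911816,  0.02051682,  1.17222235]), 'moment': array([ 0.04822772, -0.03054473, -0.00812875]), 'finger_force': 0.0, 'width': 0.08714597969922522} 0.019
```

View pics/top0.png

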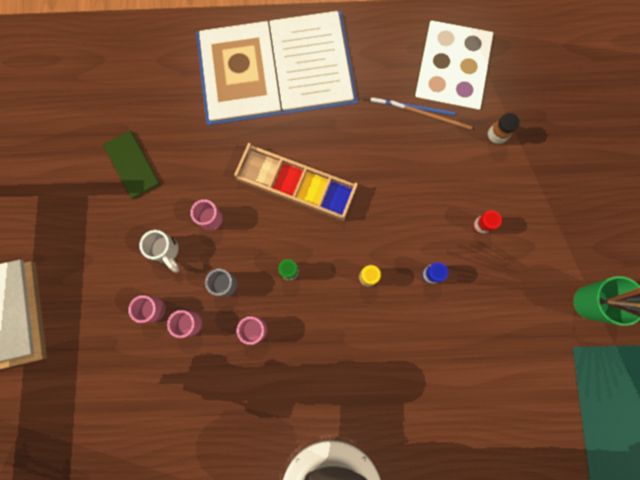

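View pics/scene0.png

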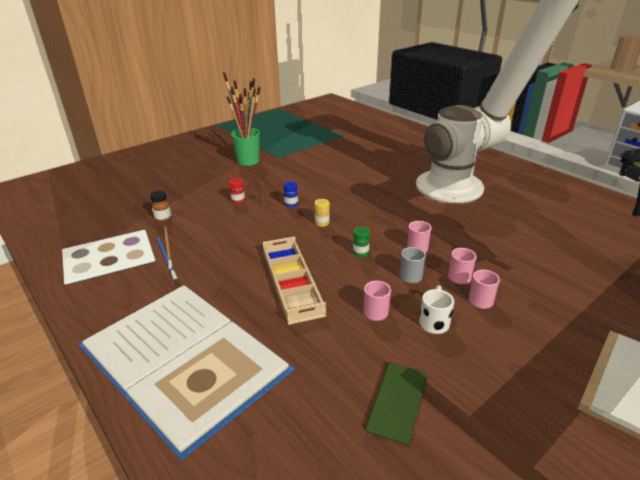

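The top view shows the grey rinse cup at (221,283), pink look-alikes at (206,214), (145,309), (184,323) and (252,330), and the mug at (158,247). The jars are red (490,220), yellow (371,275), blue (437,272) and green (289,270). The caddy runs from (245,160) to (350,205): empty bay, then the red, yellow and blue wells. The cup candidates are the grey one at (221,283), the four pink ones and the white mug; bare steel without a handle fits only (221,283).

```bash
cat > h.py <<'E'
import numpy as np, cv2
from plant import get_obs, cams
from scipy.spatial.transform import Rotation as R
def ray(m,uv,z):
    Rm=cv2.Rodrigues(np.array(m["rvec"]))[0]; c=-Rm.T@m["tvec"]
    d=Rm.T@np.array([(uv[0]-m["cx"])/m["fx"],(uv[1]-m["cy"])/m["fy"],1]); return c+d*(z-c[2])/d[2]
def toolrot(o):
    q=o["tool_rot"]; return R.from_quat([q[1],q[2],q[3],q[0]])
HUE={"red":[(0,6),(174,180)],"yellow":[(20,33)],"blue":[(112,128)],"green":[(50,75)]}
def blobs(p,c,s=150,amin=60):
    h=cv2.cvtColor(p,cv2.COLOR_RGB2HSV); k=np.zeros(h.shape[:2],np.uint8)
    for a,b in HUE[c]: k|=cv2.inRange(h,(a,s,60),(b,255,255))
    n,_,st,ce=cv2.connectedComponentsWithStats(k)
    return [(st[i,4],ce[i],st[i,:4]) for i in range(1,n) if st[i,4]>amin]
E
python3 - <<'E'
from h import *
p,d=cams.camera("top"); m=cams.camera_model("top"); print("campos",-cv2.Rodrigues(m["rvec"])[0].T@m["tvec"])
for c in HUE:
    for a,ce,b in blobs(p,c): print(c,a,ce.round(1),b,"z64",ray(m,ce,.064).round(4)[:2],"z7",ray(m,ce,.007).round(4)[:2])
for n,uv in dict(cup=(221,281),mug=(158,247),p1=(252,329),p2=(184,322),p3=(206,213)).items(): print(n,ray(m,uv,.05).round(3)[:2])
for uv in((248,147),(235,180),(356,186),(345,216)): print(ray(m,uv,.036).round(4)[:2])
cv2.imwrite("pics/crop.png",cv2.resize(p[130:345,120:520,::-1],None,fx=2,fy=2,interpolation=2))
E
```

```text
campos [0.33695177 0.0100139  0.95574635]
red 590 [287.3 178.6] [273 163  30  32] z64 [0.6307 0.0711] z7 [0.6494 0.075 ]
red 392 [489.9 220.3] [478 210  25  22] z64 [ 0.5277 -0.3422] z7 [ 0.5399 -0.3647]
yellow 609 [312.4 188.4] [298 173  30  32] z64 [0.6076 0.0191] z7 [0.6249 0.0196]
yellow 324 [370.5 274.4] [361 265  20  20] z64 [ 0.4243 -0.0926] z7 [ 0.4299 -0.0992]
blue 553 [336.2 197.4] [322 182  29  32] z64 [ 0.5866 -0.0299] z7 [ 0.6025 -0.0324]
blue 314 [437.2 272. ] [427 263  21  19] z64 [ 0.425  -0.2265] z7 [ 0.4307 -0.2417]
green 259 [287.6 268.5] [279 260  18  18] z64 [0.4414 0.0741] z7 [0.448  0.0781]
green 1748 [604.4 300.8] [575 277  65  47] z64 [ 0.3582 -0.5506] z7 [ 0.3595 -0.5864]
cup [0.421 0.212]
mug [0.496 0.344]
p1 [0.323 0.149]
p2 [0.341 0.286]
p3 [0.566 0.245]
[0.7152 0.1581]
[0.6406 0.1865]
[ 0.6184 -0.0745]
[ 0.5529 -0.0482]
```

View pics/crop.png

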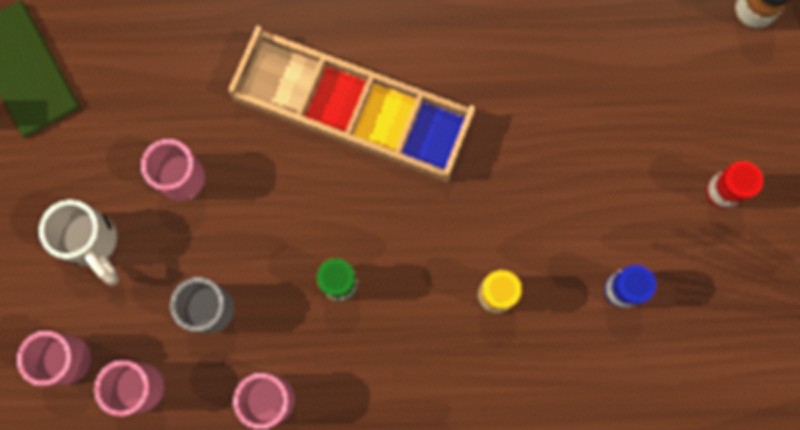

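The crop confirms the grey steel cup at (201,304) in the crop as the rinse cup; the wells read bay, red, yellow, blue from left to right. First I'll fly above the caddy for a close look.

```bash
cat >> h.py <<'E'
def go(cmd,tgt):
    """cmd,tgt: x,y,z,yaw_x(deg) -> shift in tool axes (z down), rows needed"""
    a=np.radians(cmd[3]); d=np.array(tgt[:3])-cmd[:3]
    dx=d[:2]@[np.cos(a),np.sin(a)]; dy=d[:2]@[np.sin(a),-np.cos(a)]
    r=-np.radians(tgt[3]-cmd[3]); print("d",np.round([dx,dy,-d[2],r],4),"rows",np.ceil(max(np.linalg.norm(d)/.0417,abs(np.degrees(r))/7.16)))
def meas():
    o=get_obs(); x=toolrot(o).apply([1,0,0]); print("t",round(o["time"],2),"ee",o["ee_pos"].round(4),"yaw",np.degrees(np.arctan2(x[1],x[0])).round(2),"w",round(o["width"],4),"F",o["wrist_force"].round(1),round(float(o["finger_force"]),1)); return o
E
python3 -c "
from h import *
go([.213,.588,.242,-19.94],[.56,.05,.30,-113.6])"
```

```text
d [ 0.5097  0.3874 -0.058   1.6347] rows 16.0
```

{"op": "carry_out", "data": {
  "motion": [
    {"dx": 0.51,"dy": 0.387,"dz": -0.058,"roll": 1.635,"fingers": 0.087},
    {"dx": 0.51,"dy": 0.387,"dz": -0.058,"roll": 1.635,"fingers": 0.087},
    {"dx": 0.51,"dy": 0.387,"dz": -0.058,"roll": 1.635,"fingers": 0.087},
    {"dx": 0.51,"dy": 0.387,"dz": -0.058,"roll": 1.635,"fingers": 0.087},
    {"dx": 0.51,"dy": 0.387,"dz": -0.058,"roll": 1.635,"fingers": 0.087},
    {"dx": 0.51,"dy": 0.387,"dz": -0.058,"roll": 1.635,"fingers": 0.087},
    {"dx": 0.51,"dy": 0.387,"dz": -0.058,"roll": 1.635,"fingers": 0.087},
    {"dx": 0.51,"dy": 0.387,"dz": -0.058,"roll": 1.635,"fingers": 0.087},
    {"dx": 0.51,"dy": 0.387,"dz": -0.058,"roll": 1.635,"fingers": 0.087},
    {"dx": 0.51,"dy": 0.387,"dz": -0.058,"roll": 1.635,"fingers": 0.087},
    {"dx": 0.51,"dy": 0.387,"dz": -0.058,"roll": 1.635,"fingers": 0.087},
    {"dx": 0.51,"dy": 0.387,"dz": -0.058,"roll": 1.635,"fingers": 0.087}
  ]
}}

```text
time: 1.15
ee_pos: [0.4838, 0.1674, 0.2869]
tool_rot: [0.0, -0.6, 0.8, 0.0]
wrist_force: [1.2, 0.8, -0.1]
width: 0.0873
finger_force: 0.0
```

```bash
python3 -c "
from h import *
o=meas(); print(o['q'].round(2))
x=np.array(o['ee_pos']); go([.4838,.1674,.288,-106.],[.56,.05,.30,-113.6])
m=cams.camera_model('wrist'); Rm=cv2.Rodrigues(m['rvec'])[0]; print(-Rm.T@m['tvec'],Rm[2],m['fx'])"
```

```text
t 1.15 ee [0.4838 0.1674 0.2869] yaw -106.21 w 0.0873 F [ 1.2  0.8 -0.1] 0.0
[ 0.65  0.16 -0.19 -0.   -1.22 -0.93]
d [ 0.0918 -0.1056 -0.012   0.1326] rows 4.0
[0.46654976 0.10303327 0.4306733 ] [ 0.06912222  0.23736792 -0.96895747] 365.4202304574627
```

{"op": "carry_out", "data": {
  "motion": [
    {"dx": 0.08,"dy": -0.1,"dz": -0.012,"roll": 0.13},
    {"dx": 0.08,"dy": -0.1,"dz": -0.012,"roll": 0.13},
    {"dx": 0.08,"dy": -0.1,"dz": -0.012,"roll": 0.13},
    {"dx": 0.08,"dy": -0.1,"dz": -0.012,"roll": 0.13},
    {"dx": 0.08,"dy": -0.1,"dz": -0.012,"roll": 0.13},
    {"dx": 0.08,"dy": -0.1,"dz": -0.012,"roll": 0.13}
  ]
}}

```text
$.motion[0]: bad value
```

Run:
```python
from h import *
o=meas(); m=cams.camera_model("wrist"); p,d=cams.camera("wrist"); cv2.imwrite("pics/w1.png",p[...,::-1])
print(-cv2.Rodrigues(m["rvec"])[0].T@m["tvec"])
for c in HUE:
    for a,ce,b in blobs(p,c,amin=300): print(c,a,ce.round(1),b,"z64",ray(m,ce,.064).round(4)[:2],"z7",ray(m,ce,.007).round(4)[:2])
```

```text
t 1.15 ee [0.4838 0.1674 0.2869] yaw -106.21 w 0.0873 F [ 1.2  0.8 -0.1] 0.0
[0.46654976 0.10303327 0.4306733 ]
red 2264 [150.3 171.3] [123 148  56  48] z64 [0.6307 0.0746] z7 [0.6562 0.0702]
yellow 2733 [151.7 116.2] [123  89  59  56] z64 [0.6096 0.0273] z7 [0.6318 0.0155]
blue 2538 [153.4  58.6] [125  33  58  52] z64 [ 0.5887 -0.0187] z7 [ 0.6077 -0.0377]
green 1257 [328.9 114. ] [310  94  39  41] z64 [0.4472 0.0722] z7 [0.4442 0.0674]
```

View pics/w1.png

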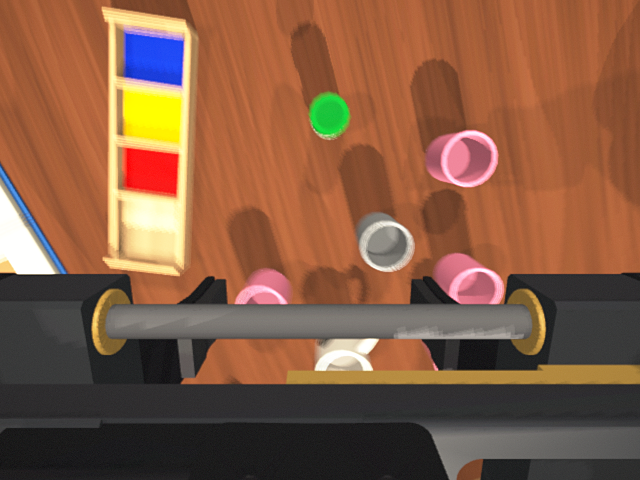

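The wrist view shows the caddy at left (105–195, 10–272), with blue, yellow, red and bay from top to bottom. The grey cup is at (386,243), with its pink neighbours at (468,158) and (470,280), and the green jar is at (329,115). The arm may have been moving, so I'll measure again after the move to the red jar.

Run:
```python
from h import *
m=cams.camera_model("wrist"); p,d=cams.camera("wrist"); meas()
for c in HUE:
    for a,ce,b in blobs(p,c,amin=300): print(c,ce.round(1),"z64",ray(m,ce,.064).round(4)[:2],"z7",ray(m,ce,.007).round(4)[:2])
for uv in((386,239),(108,8),(196,19),(104,262),(184,273)): print(uv,ray(m,uv,.062).round(4)[:2],ray(m,uv,.036).round(4)[:2])
```

```text
t 1.25 ee [0.4854 0.1651 0.2869] yaw -106.41 w 0.087 F [ 0.1 -0.3 -1. ] 0.0
red [158.6 179.9] z64 [0.6289 0.0778] z7 [0.6538 0.0746]
yellow [158.9 127. ] z64 [0.6091 0.0315] z7 [0.6308 0.021 ]
blue [159.2  69.5] z64 [ 0.589  -0.0154] z7 [ 0.6077 -0.0331]
green [334.3 121.5] z64 [0.4464 0.0752] z7 [0.443  0.0716]
(386, 239) [0.4272 0.2019] [0.4243 0.2092]
(108, 8) [ 0.6138 -0.0763] [ 0.624  -0.0887]
(196, 19) [ 0.5414 -0.0453] [ 0.5465 -0.0554]
(104, 262) [0.7186 0.1404] [0.7362 0.1433]
(184, 273) [0.6421 0.1761] [0.6543 0.1816]
```

```bash
python3 -c "
from h import *
go([.4854,.1651,.288,-106.41],[.565,-.26,.20,-113.6])"
```

```text
d [ 0.3853 -0.1965  0.088   0.1255] rows 11.0
```

{"op": "carry_out", "data": {
  "motion": [
    {"dx": 0.385,"dy": -0.197,"dz": 0.088,"roll": 0.125,"fingers": 0.087},
    {"dx": 0.385,"dy": -0.197,"dz": 0.088,"roll": 0.125,"fingers": 0.087},
    {"dx": 0.385,"dy": -0.197,"dz": 0.088,"roll": 0.125,"fingers": 0.087},
    {"dx": 0.385,"dy": -0.197,"dz": 0.088,"roll": 0.125,"fingers": 0.087},
    {"dx": 0.385,"dy": -0.197,"dz": 0.088,"roll": 0.125,"fingers": 0.087},
    {"dx": 0.385,"dy": -0.197,"dz": 0.088,"roll": 0.125,"fingers": 0.087},
    {"dx": 0.385,"dy": -0.197,"dz": 0.088,"roll": 0.125,"fingers": 0.087},
    {"dx": 0.385,"dy": -0.197,"dz": 0.088,"roll": 0.125,"fingers": 0.087},
    {"dx": 0.385,"dy": -0.197,"dz": 0.088,"roll": 0.125,"fingers": 0.087},
    {"dx": 0.385,"dy": -0.197,"dz": 0.088,"roll": 0.125,"fingers": 0.087},
    {"dx": 0.385,"dy": -0.197,"dz": 0.088,"roll": 0.125,"fingers": 0.087},
    {"dx": 0.385,"dy": -0.197,"dz": 0.088,"roll": 0.125,"fingers": 0.087}
  ]
}}

```text
time: 2.25
ee_pos: [0.5671, -0.2583, 0.1959]
tool_rot: [-0.001, -0.55, 0.835, 0.001]
wrist_force: [1.7, 0.1, 0.1]
width: 0.087
finger_force: 0.0
```

Run:
```python
from h import *
cams.camera("wrist");cams.camera("wrist")
m=cams.camera_model("wrist"); p,d=cams.camera("wrist"); o=meas(); cv2.imwrite("pics/w2.png",p[...,::-1])
print(o["q"].round(2))
for a,ce,b in blobs(p,"red",amin=300): print(a,ce.round(1),b,"z64",ray(m,ce,.064).round(4)[:2])
```

```text
t 2.4 ee [ 0.5673 -0.2542  0.1982] yaw -113.02 w 0.0873 F [ 0.1 -0.8 -0.2] 0.0
[-0.16  0.41 -0.06 -0.   -1.1  -0.24]
2416 [311.9 108.4] [285  80  55  58] z64 [ 0.5344 -0.3462]
```

View pics/w2.png

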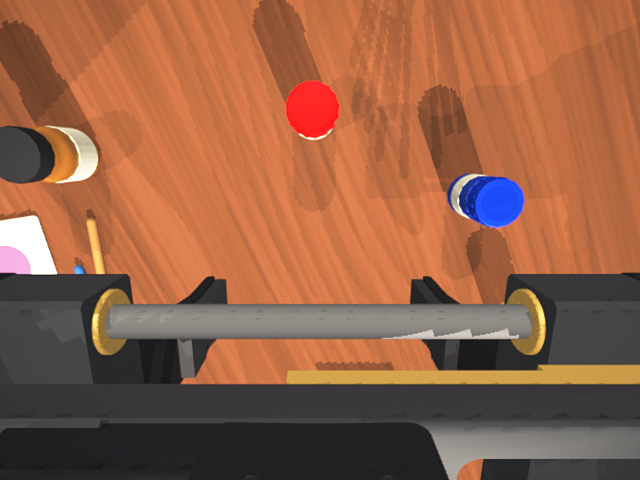

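The wrist view shows the red lid at (312,108), blue at (497,201) and the unrelated bottle at (50,155). The red centre is about (0.532,-0.346).

```bash
python3 -c "
from h import *
go([.5673,-.2542,.200,-113.02],[.532,-.346,.046,-113.3])"
```

```text
d [ 0.0983 -0.0034  0.154   0.0049] rows 5.0
```

{"op": "carry_out", "data": {
  "motion": [
    {"dx": 0.04,"dy": -0.003,"dz": 0.0,"roll": 0.005,"fingers": 0.087},
    {"dx": 0.08,"dy": -0.003,"dz": 0.01,"roll": 0.005,"fingers": 0.087},
    {"dx": 0.098,"dy": -0.003,"dz": 0.04,"roll": 0.005,"fingers": 0.087},
    {"dx": 0.098,"dy": -0.003,"dz": 0.075,"roll": 0.005,"fingers": 0.087},
    {"dx": 0.098,"dy": -0.003,"dz": 0.11,"roll": 0.005,"fingers": 0.087},
    {"dx": 0.098,"dy": -0.003,"dz": 0.135,"roll": 0.005,"fingers": 0.087},
    {"dx": 0.098,"dy": -0.003,"dz": 0.15,"roll": 0.005,"fingers": 0.087},
    {"dx": 0.098,"dy": -0.003,"dz": 0.154,"roll": 0.005,"fingers": 0.087},
    {"dx": 0.098,"dy": -0.003,"dz": 0.154,"roll": 0.005,"fingers": 0.07},
    {"dx": 0.098,"dy": -0.003,"dz": 0.154,"roll": 0.005,"fingers": 0.05}
  ],
  "force": 15
}}

```text
time: 3.23
ee_pos: [0.5333, -0.3455, 0.0462]
tool_rot: [0.001, -0.551, 0.835, -0.001]
wrist_force: [0.9, -0.2, -0.5]
width: 0.08
finger_force: 0.0
```

{"op": "carry_out", "data": {
  "motion": [
    {"dx": 0,"dy": 0,"dz": 0,"roll": 0,"fingers": 0.04},
    {"dx": 0,"dy": 0,"dz": 0,"roll": 0,"fingers": 0.03},
    {"dx": 0,"dy": 0,"dz": 0,"roll": 0,"fingers": 0.02},
    {"dx": 0,"dy": 0,"dz": 0,"roll": 0,"fingers": 0.02},
    {"dx": 0,"dy": 0,"dz": 0,"roll": 0,"fingers": 0.02},
    {"dx": 0,"dy": 0,"dz": 0,"roll": 0,"fingers": 0.02}
  ],
  "force": 15
}}

```text
time: 3.73
ee_pos: [0.532, -0.3463, 0.0449]
tool_rot: [0.0, -0.55, 0.835, -0.0]
wrist_force: [-0.1, -0.2, 0.8]
width: 0.0418
finger_force: 0.0
```

{"op": "carry_out", "data": {
  "motion": [
    {"dx": 0,"dy": 0,"dz": 0,"roll": 0,"fingers": 0.02},
    {"dx": 0,"dy": 0,"dz": 0,"roll": 0,"fingers": 0.02},
    {"dx": 0,"dy": 0,"dz": 0,"roll": 0,"fingers": 0.02},
    {"dx": 0,"dy": 0,"dz": 0,"roll": 0,"fingers": 0.02},
    {"dx": 0,"dy": 0,"dz": -0.01,"roll": 0,"fingers": 0.02},
    {"dx": 0,"dy": 0,"dz": -0.03,"roll": 0,"fingers": 0.02},
    {"dx": 0,"dy": 0,"dz": -0.06,"roll": 0,"fingers": 0.02},
    {"dx": 0,"dy": 0,"dz": -0.09,"roll": 0,"fingers": 0.02},
    {"dx": 0,"dy": 0,"dz": -0.114,"roll": 0,"fingers": 0.02},
    {"dx": 0,"dy": 0,"dz": -0.114,"roll": 0,"fingers": 0.02}
  ],
  "force": 20
}}

```text
time: 4.57
ee_pos: [0.5348, -0.3477, 0.1657]
tool_rot: [0.003, -0.55, 0.835, -0.005]
wrist_force: [0.4, -1.5, 0.3]
width: 0.0376
finger_force: 20.0
```

```bash
python3 -c "
from h import *
meas()
go([.532,-.346,.16,-113.3],[.649,.076,.16,-113.6])"
```

```text
t 4.57 ee [ 0.5348 -0.3477  0.1657] yaw -113.25 w 0.0376 F [ 0.4 -1.5  0.3] 20.0
d [-0.4339  0.0595 -0.      0.0052] rows 11.0
```

{"op": "carry_out", "data": {
  "motion": [
    {"dx": -0.015,"dy": 0.002,"dz": 0,"roll": 0,"fingers": 0.02},
    {"dx": -0.045,"dy": 0.006,"dz": 0,"roll": 0,"fingers": 0.02},
    {"dx": -0.085,"dy": 0.012,"dz": 0,"roll": 0,"fingers": 0.02},
    {"dx": -0.126,"dy": 0.017,"dz": 0,"roll": 0,"fingers": 0.02},
    {"dx": -0.167,"dy": 0.023,"dz": 0,"roll": 0.005,"fingers": 0.02},
    {"dx": -0.208,"dy": 0.028,"dz": 0,"roll": 0.005,"fingers": 0.02},
    {"dx": -0.249,"dy": 0.034,"dz": 0,"roll": 0.005,"fingers": 0.02},
    {"dx": -0.29,"dy": 0.04,"dz": 0,"roll": 0.005,"fingers": 0.02},
    {"dx": -0.331,"dy": 0.045,"dz": 0,"roll": 0.005,"fingers": 0.02},
    {"dx": -0.37,"dy": 0.051,"dz": 0,"roll": 0.005,"fingers": 0.02},
    {"dx": -0.405,"dy": 0.056,"dz": 0,"roll": 0.005,"fingers": 0.02},
    {"dx": -0.425,"dy": 0.058,"dz": 0,"roll": 0.005,"fingers": 0.02}
  ],
  "force": 20
}}

```text
time: 5.57
ee_pos: [0.6465, 0.0715, 0.1575]
tool_rot: [-0.001, -0.549, 0.836, 0.001]
wrist_force: [0.4, -1.6, -0.3]
width: 0.0375
finger_force: 20.0
```

{"op": "carry_out", "data": {
  "motion": [
    {"dx": -0.009,"dy": 0.001,"dz": 0.005,"roll": 0,"fingers": 0.02},
    {"dx": -0.009,"dy": 0.001,"dz": 0.015,"roll": 0,"fingers": 0.02},
    {"dx": -0.009,"dy": 0.001,"dz": 0.025,"roll": 0,"fingers": 0.02},
    {"dx": -0.009,"dy": 0.001,"dz": 0.03,"roll": 0,"fingers": 0.02},
    {"dx": -0.009,"dy": 0.001,"dz": 0.03,"roll": 0,"fingers": 0.02}
  ],
  "force": 20
}}

```text
time: 5.98
ee_pos: [0.6477, 0.0738, 0.126]
tool_rot: [-0.003, -0.547, 0.837, 0.001]
wrist_force: [-0.0, -0.0, -1.0]
width: 0.0375
finger_force: 20.0
```

Run:
```python
from h import *
meas(); m=cams.camera_model("wrist"); p,d=cams.camera("wrist"); cv2.imwrite("pics/w3.png",p[...,::-1])
for c in("blue","yellow","red"):
    for a,ce,b in blobs(p,c,amin=300): print(c,a,ce.round(1),b,"z7",ray(m,ce,.007).round(4)[:2],"z64",ray(m,ce,.064).round(4)[:2])
```

```text
t 5.98 ee [0.6477 0.0738 0.126 ] yaw -113.74 w 0.0375 F [-0. -0. -1.] 20.0
blue 8344 [314.8  77.9] [263  37 104  83] z7 [ 0.6045 -0.0325] z64 [ 0.6085 -0.0227]
yellow 7329 [315.6 167.9] [266 130  99  77] z7 [0.6277 0.0214] z64 [0.6267 0.0195]
red 4243 [315.9 241.2] [270 217  93  66] z7 [0.6489 0.07  ] z64 [0.6432 0.0576]
red 2544 [318.3 286.9] [276 264  86  41] z7 [0.6617 0.1036] z64 [0.6533 0.0839]
red 2772 [318.2 353.3] [269 338  99  33] z7 [0.6844 0.1553] z64 [0.6711 0.1244]
```

View pics/w3.png

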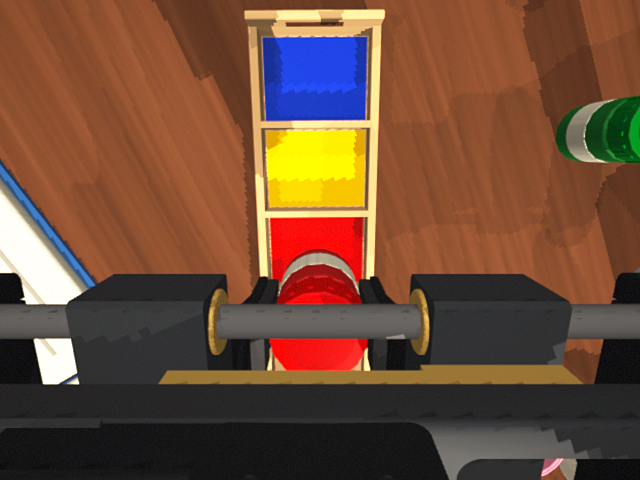

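The wrist view shows the red jar held over the red well, with the yellow (315,168) and blue (315,78) cards and the caddy aligned with the tool. Now I'll lower it slowly.

{"op": "carry_out", "data": {
  "motion": [
    {"dx": 0,"dy": 0,"dz": 0.015,"roll": 0,"fingers": 0.02},
    {"dx": 0,"dy": 0,"dz": 0.035,"roll": 0,"fingers": 0.02},
    {"dx": 0,"dy": 0,"dz": 0.052,"roll": 0,"fingers": 0.02},
    {"dx": 0,"dy": 0,"dz": 0.062,"roll": 0,"fingers": 0.02},
    {"dx": 0,"dy": 0,"dz": 0.068,"roll": 0,"fingers": 0.02},
    {"dx": 0,"dy": 0,"dz": 0.071,"roll": 0,"fingers": 0.02},
    {"dx": 0,"dy": 0,"dz": 0.073,"roll": 0,"fingers": 0.02},
    {"dx": 0,"dy": 0,"dz": 0.074,"roll": 0,"fingers": 0.02},
    {"dx": 0,"dy": 0,"dz": 0.074,"roll": 0,"fingers": 0.02},
    {"dx": 0,"dy": 0,"dz": 0.074,"roll": 0,"fingers": 0.02}
  ],
  "force": 20
}}

```text
time: 6.87
ee_pos: [0.6501, 0.0758, 0.0555]
tool_rot: [0.001, -0.548, 0.837, -0.0]
wrist_force: [-0.3, -0.4, -1.0]
width: 0.0374
finger_force: 20.0
```

{"op": "carry_out", "data": {
  "motion": [
    {"dx": 0,"dy": 0,"dz": 0.001,"roll": 0,"fingers": 0.02},
    {"dx": 0,"dy": 0,"dz": 0.002,"roll": 0,"fingers": 0.02},
    {"dx": 0,"dy": 0,"dz": 0.003,"roll": 0,"fingers": 0.02},
    {"dx": 0,"dy": 0,"dz": 0.003,"roll": 0,"fingers": 0.02},
    {"dx": 0,"dy": 0,"dz": 0.003,"roll": 0,"fingers": 0.02}
  ],
  "force": 20
}}

```text
time: 7.28
ee_pos: [0.6497, 0.0758, 0.0518]
tool_rot: [0.0, -0.548, 0.837, -0.0]
wrist_force: [0.2, 0.4, -0.2]
width: 0.0375
finger_force: 20.0
```

{"op": "carry_out", "data": {
  "motion": [
    {"dx": 0,"dy": 0,"dz": 0.001,"roll": 0,"fingers": 0.02},
    {"dx": 0,"dy": 0,"dz": 0.0015,"roll": 0,"fingers": 0.02},
    {"dx": 0,"dy": 0,"dz": 0.0015,"roll": 0,"fingers": 0.02}
  ],
  "force": 20
}}

```text
time: 7.53
ee_pos: [0.6497, 0.0758, 0.0518]
tool_rot: [0.0, -0.548, 0.837, -0.0]
wrist_force: [-2.8, 0.8, 7.1]
width: 0.0378
finger_force: 20.0
```

Contact is confirmed, so I release and rise.

{"op": "carry_out", "data": {
  "motion": [
    {"dx": 0,"dy": 0,"dz": 0,"roll": 0,"fingers": 0.045},
    {"dx": 0,"dy": 0,"dz": 0,"roll": 0,"fingers": 0.055},
    {"dx": 0,"dy": 0,"dz": 0,"roll": 0,"fingers": 0.065},
    {"dx": 0,"dy": 0,"dz": 0,"roll": 0,"fingers": 0.065},
    {"dx": 0,"dy": 0,"dz": 0,"roll": 0,"fingers": 0.065},
    {"dx": 0,"dy": 0,"dz": -0.01,"roll": 0,"fingers": 0.087},
    {"dx": 0,"dy": 0,"dz": -0.035,"roll": 0,"fingers": 0.087},
    {"dx": 0,"dy": 0,"dz": -0.07,"roll": 0,"fingers": 0.087},
    {"dx": 0,"dy": 0,"dz": -0.105,"roll": 0,"fingers": 0.087},
    {"dx": 0,"dy": 0,"dz": -0.12,"roll": 0,"fingers": 0.087}
  ],
  "force": 20
}}

```text
time: 8.37
ee_pos: [0.652, 0.076, 0.1766]
tool_rot: [0.004, -0.548, 0.836, -0.002]
wrist_force: [-0.3, -0.6, 1.2]
width: 0.0849
finger_force: 0.0
```

```bash
python3 -c "
from h import *
meas()
go([.6497,.0758,.172,-113.6],[.426,-.094,.20,-113.6])"
```

```text
t 8.37 ee [0.652  0.076  0.1766] yaw -113.54 w 0.0849 F [-0.3 -0.6  1.2] 0.0
d [ 0.2452  0.137  -0.028  -0.    ] rows 7.0
```

{"op": "carry_out", "data": {
  "motion": [
    {"dx": 0.03,"dy": 0.027,"dz": -0.01,"roll": 0,"fingers": 0.087},
    {"dx": 0.06,"dy": 0.054,"dz": -0.02,"roll": 0,"fingers": 0.087},
    {"dx": 0.09,"dy": 0.08,"dz": -0.028,"roll": 0,"fingers": 0.087},
    {"dx": 0.12,"dy": 0.106,"dz": -0.028,"roll": 0,"fingers": 0.087},
    {"dx": 0.145,"dy": 0.128,"dz": -0.028,"roll": 0,"fingers": 0.087},
    {"dx": 0.155,"dy": 0.137,"dz": -0.028,"roll": 0,"fingers": 0.087},
    {"dx": 0.155,"dy": 0.137,"dz": -0.028,"roll": 0,"fingers": 0.087},
    {"dx": 0.155,"dy": 0.137,"dz": -0.028,"roll": 0,"fingers": 0.087}
  ]
}}

```text
time: 9.03
ee_pos: [0.4621, -0.0116, 0.1994]
tool_rot: [0.001, -0.548, 0.837, -0.001]
wrist_force: [-0.4, 0.4, 0.6]
width: 0.0869
finger_force: 0.0
```

Run:
```python
from h import *
cams.camera("wrist");cams.camera("wrist"); o=meas(); m=cams.camera_model("wrist"); p,d=cams.camera("wrist")
for c in("blue","yellow","green"):
    for a,ce,b in blobs(p,c,amin=300): print(c,a,ce.round(1),b,"z64",ray(m,ce,.064).round(4)[:2])
print(o["q"].round(2)); go([*o["ee_pos"],-113.6],[.426,-.094,.046,-113.6])
```

```text
t 9.13 ee [ 0.4632 -0.0111  0.1988] yaw -113.59 w 0.0869 F [0.5 0.  0.5] 0.0
blue 2757 [173.  266.8] [139 246  69  45] z64 [ 0.5801 -0.0374]
yellow 2319 [318.9 120.3] [293  93  53  56] z64 [ 0.4288 -0.0928]
green 397 [375.3 297.6] [357 290  38  14] z64 [0.4414 0.0516]
[ 0.33  0.15 -0.44  0.   -0.98 -0.74]
d [ 0.0909  0.0009  0.1528 -0.    ] rows 5.0
```

{"op": "carry_out", "data": {
  "motion": [
    {"dx": 0.04,"dy": 0,"dz": 0.0,"roll": 0,"fingers": 0.087},
    {"dx": 0.075,"dy": 0,"dz": 0.01,"roll": 0,"fingers": 0.087},
    {"dx": 0.09,"dy": 0,"dz": 0.04,"roll": 0,"fingers": 0.087},
    {"dx": 0.09,"dy": 0,"dz": 0.075,"roll": 0,"fingers": 0.087},
    {"dx": 0.09,"dy": 0,"dz": 0.11,"roll": 0,"fingers": 0.087},
    {"dx": 0.09,"dy": 0,"dz": 0.135,"roll": 0,"fingers": 0.087},
    {"dx": 0.09,"dy": 0,"dz": 0.15,"roll": 0,"fingers": 0.07},
    {"dx": 0.09,"dy": 0,"dz": 0.154,"roll": 0,"fingers": 0.06},
    {"dx": 0.09,"dy": 0,"dz": 0.154,"roll": 0,"fingers": 0.05},
    {"dx": 0.09,"dy": 0,"dz": 0.154,"roll": 0,"fingers": 0.04},
    {"dx": 0.09,"dy": 0,"dz": 0.154,"roll": 0,"fingers": 0.02},
    {"dx": 0.09,"dy": 0,"dz": 0.154,"roll": 0,"fingers": 0.02}
  ],
  "force": 15
}}

```text
time: 10.18
ee_pos: [0.4271, -0.0937, 0.0453]
tool_rot: [0.001, -0.548, 0.837, -0.001]
wrist_force: [-0.2, 0.5, 0.7]
width: 0.055
finger_force: 0.0
```

{"op": "carry_out", "data": {
  "motion": [
    {"dx": 0,"dy": 0,"dz": 0,"roll": 0,"fingers": 0.02},
    {"dx": 0,"dy": 0,"dz": 0,"roll": 0,"fingers": 0.02},
    {"dx": 0,"dy": 0,"dz": 0,"roll": 0,"fingers": 0.02},
    {"dx": 0,"dy": 0,"dz": 0,"roll": 0,"fingers": 0.02},
    {"dx": 0,"dy": 0,"dz": 0,"roll": 0,"fingers": 0.02},
    {"dx": 0,"dy": 0,"dz": 0,"roll": 0,"fingers": 0.02}
  ],
  "force": 20
}}

```text
time: 10.68
ee_pos: [0.4264, -0.0939, 0.0448]
tool_rot: [0.0, -0.548, 0.837, -0.0]
wrist_force: [-1.1, 0.4, 5.9]
width: 0.0375
finger_force: 20.0
```

{"op": "carry_out", "data": {
  "motion": [
    {"dx": 0,"dy": 0,"dz": -0.01,"roll": 0,"fingers": 0.02},
    {"dx": 0,"dy": 0,"dz": -0.03,"roll": 0,"fingers": 0.02},
    {"dx": 0,"dy": 0,"dz": -0.06,"roll": 0,"fingers": 0.02},
    {"dx": 0,"dy": 0,"dz": -0.09,"roll": 0,"fingers": 0.02},
    {"dx": 0,"dy": 0,"dz": -0.114,"roll": 0,"fingers": 0.02},
    {"dx": 0,"dy": 0,"dz": -0.114,"roll": 0,"fingers": 0.02}
  ]
}}

```text
time: 11.18
ee_pos: [0.4289, -0.0938, 0.1627]
tool_rot: [0.004, -0.548, 0.837, -0.003]
wrist_force: [1.0, 0.0, -0.3]
width: 0.0376
finger_force: 20.0
```

```bash
python3 -c "
from h import *
meas()
go([.4264,-.0939,.16,-113.6],[.627,.022,.16,-113.6])"
```

```text
t 11.18 ee [ 0.4289 -0.0938  0.1627] yaw -113.55 w 0.0376 F [ 1.   0.  -0.3] 20.0
d [-0.1865 -0.1374 -0.     -0.    ] rows 6.0
```

{"op": "carry_out", "data": {
  "motion": [
    {"dx": -0.015,"dy": -0.011,"dz": 0,"roll": 0,"fingers": 0.02},
    {"dx": -0.043,"dy": -0.032,"dz": 0,"roll": 0,"fingers": 0.02},
    {"dx": -0.075,"dy": -0.055,"dz": 0,"roll": 0,"fingers": 0.02},
    {"dx": -0.107,"dy": -0.079,"dz": 0,"roll": 0,"fingers": 0.02},
    {"dx": -0.139,"dy": -0.102,"dz": 0,"roll": 0,"fingers": 0.02},
    {"dx": -0.165,"dy": -0.121,"dz": 0,"roll": 0,"fingers": 0.02},
    {"dx": -0.18,"dy": -0.133,"dz": 0,"roll": 0,"fingers": 0.02},
    {"dx": -0.1865,"dy": -0.137,"dz": 0,"roll": 0,"fingers": 0.02},
    {"dx": -0.1865,"dy": -0.137,"dz": 0.02,"roll": 0,"fingers": 0.02},
    {"dx": -0.1865,"dy": -0.137,"dz": 0.04,"roll": 0,"fingers": 0.02},
    {"dx": -0.1865,"dy": -0.137,"dz": 0.05,"roll": 0,"fingers": 0.02},
    {"dx": -0.1865,"dy": -0.137,"dz": 0.05,"roll": 0,"fingers": 0.02}
  ]
}}

```text
time: 12.18
ee_pos: [0.6233, 0.0213, 0.1045]
tool_rot: [-0.004, -0.547, 0.837, 0.002]
wrist_force: [-0.2, 0.0, -1.5]
width: 0.0375
finger_force: 20.0
```

Run:
```python
from h import *
meas(); cams.camera("top"); meas(); p,d=cams.camera("wrist"); cv2.imwrite("pics/w4.png",p[...,::-1])
m=cams.camera_model("wrist")
for a,ce,b in blobs(p,"blue",amin=300): print(a,ce.round(1),b,"z7",ray(m,ce,.007).round(4)[:2])
```

```text
t 12.18 ee [0.6233 0.0213 0.1045] yaw -113.66 w 0.0375 F [-0.2  0.  -1.5] 20.0
t 12.23 ee [0.6247 0.0215 0.1066] yaw -113.63 w 0.0373 F [ 0.3 -0.6 -0.8] 20.0
8254 [314.8 167.3] [262 128 106  81] z7 [ 0.6064 -0.0318]
```

View pics/w4.png

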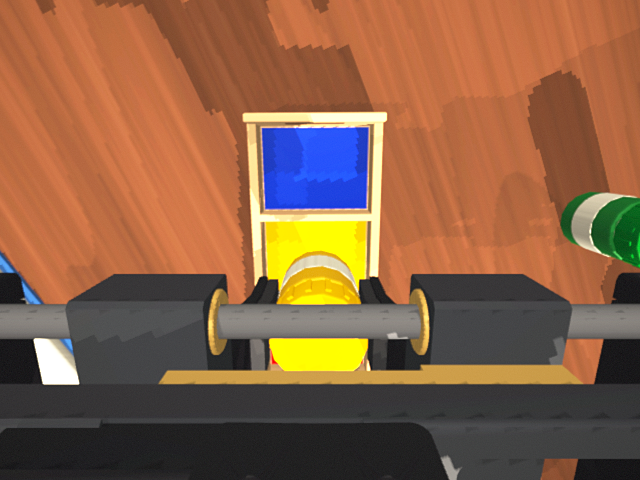

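The wrist view shows the yellow jar centred over the yellow well, with the blue card at (315,167) free. Lowering.

{"op": "carry_out", "data": {
  "motion": [
    {"dx": 0,"dy": 0,"dz": 0.015,"roll": 0,"fingers": 0.02},
    {"dx": 0,"dy": 0,"dz": 0.032,"roll": 0,"fingers": 0.02},
    {"dx": 0,"dy": 0,"dz": 0.043,"roll": 0,"fingers": 0.02},
    {"dx": 0,"dy": 0,"dz": 0.049,"roll": 0,"fingers": 0.02},
    {"dx": 0,"dy": 0,"dz": 0.052,"roll": 0,"fingers": 0.02},
    {"dx": 0,"dy": 0,"dz": 0.054,"roll": 0,"fingers": 0.02},
    {"dx": 0,"dy": 0,"dz": 0.055,"roll": 0,"fingers": 0.02},
    {"dx": 0,"dy": 0,"dz": 0.056,"roll": 0,"fingers": 0.02},
    {"dx": 0,"dy": 0,"dz": 0.057,"roll": 0,"fingers": 0.02},
    {"dx": 0,"dy": 0,"dz": 0.058,"roll": 0,"fingers": 0.02},
    {"dx": 0,"dy": 0,"dz": 0.058,"roll": 0,"fingers": 0.02}
  ]
}}

```text
time: 13.2
ee_pos: [0.6267, 0.0222, 0.0519]
tool_rot: [0.001, -0.548, 0.837, -0.0]
wrist_force: [-1.7, 0.4, 4.3]
width: 0.0375
finger_force: 20.0
```

Contact. Release and go toward blue.

{"op": "carry_out", "data": {
  "motion": [
    {"dx": 0,"dy": 0,"dz": 0,"roll": 0,"fingers": 0.045},
    {"dx": 0,"dy": 0,"dz": 0,"roll": 0,"fingers": 0.055},
    {"dx": 0,"dy": 0,"dz": 0,"roll": 0,"fingers": 0.065},
    {"dx": 0,"dy": 0,"dz": 0,"roll": 0,"fingers": 0.065},
    {"dx": 0,"dy": 0,"dz": 0,"roll": 0,"fingers": 0.065},
    {"dx": 0,"dy": 0,"dz": -0.01,"roll": 0,"fingers": 0.087},
    {"dx": 0,"dy": 0,"dz": -0.035,"roll": 0,"fingers": 0.087},
    {"dx": 0,"dy": 0,"dz": -0.07,"roll": 0,"fingers": 0.087},
    {"dx": 0,"dy": 0,"dz": -0.105,"roll": 0,"fingers": 0.087},
    {"dx": 0,"dy": 0,"dz": -0.12,"roll": 0,"fingers": 0.087}
  ],
  "force": 20
}}

```text
time: 14.03
ee_pos: [0.6286, 0.0222, 0.1764]
tool_rot: [0.004, -0.548, 0.836, -0.002]
wrist_force: [1.0, 0.2, 0.4]
width: 0.0849
finger_force: 0.0
```

```bash
python3 -c "
from h import *
meas()
go([.6267,.0222,.172,-113.6],[.463,-.143,.20,-113.6])"
```

```text
t 14.03 ee [0.6286 0.0222 0.1764] yaw -113.54 w 0.0849 F [1.  0.2 0.4] 0.0
d [ 0.2169  0.0839 -0.028  -0.    ] rows 6.0
```

{"op": "carry_out", "data": {
  "motion": [
    {"dx": 0.03,"dy": 0.012,"dz": -0.01,"roll": 0,"fingers": 0.087},
    {"dx": 0.066,"dy": 0.026,"dz": -0.02,"roll": 0,"fingers": 0.087},
    {"dx": 0.103,"dy": 0.04,"dz": -0.028,"roll": 0,"fingers": 0.087},
    {"dx": 0.14,"dy": 0.054,"dz": -0.028,"roll": 0,"fingers": 0.087},
    {"dx": 0.175,"dy": 0.068,"dz": -0.028,"roll": 0,"fingers": 0.087},
    {"dx": 0.205,"dy": 0.079,"dz": -0.028,"roll": 0,"fingers": 0.087},
    {"dx": 0.217,"dy": 0.084,"dz": -0.028,"roll": 0,"fingers": 0.087},
    {"dx": 0.217,"dy": 0.084,"dz": -0.028,"roll": 0,"fingers": 0.087},
    {"dx": 0.217,"dy": 0.084,"dz": -0.028,"roll": 0,"fingers": 0.087}
  ]
}}

```text
time: 14.78
ee_pos: [0.4627, -0.1434, 0.1991]
tool_rot: [0.001, -0.547, 0.837, -0.001]
wrist_force: [1.2, 0.1, 0.3]
width: 0.0868
finger_force: 0.0
```

Run:
```python
from h import *
cams.camera("wrist");cams.camera("wrist"); o=meas(); m=cams.camera_model("wrist"); p,d=cams.camera("wrist")
for a,ce,b in blobs(p,"blue",amin=300): print(a,ce.round(1),b,"z64",ray(m,ce,.064).round(4)[:2])
go([*o["ee_pos"],-113.6],[.4275,-.229,.046,-113.6])
```

```text
t 14.88 ee [ 0.4635 -0.1426  0.1986] yaw -113.56 w 0.0871 F [-0.2 -0.2  0. ] 0.0
2138 [315.7 116.1] [290  88  53  56] z64 [ 0.4301 -0.2279]
933 [237.1 376. ] [206 369  63  15] z64 [ 0.5777 -0.0599]
d [ 0.0936 -0.0016  0.1526 -0.    ] rows 5.0
```

{"op": "carry_out", "data": {
  "motion": [
    {"dx": 0.04,"dy": -0.001,"dz": 0.0,"roll": 0,"fingers": 0.087},
    {"dx": 0.075,"dy": -0.002,"dz": 0.01,"roll": 0,"fingers": 0.087},
    {"dx": 0.093,"dy": -0.002,"dz": 0.04,"roll": 0,"fingers": 0.087},
    {"dx": 0.093,"dy": -0.002,"dz": 0.075,"roll": 0,"fingers": 0.087},
    {"dx": 0.093,"dy": -0.002,"dz": 0.11,"roll": 0,"fingers": 0.087},
    {"dx": 0.093,"dy": -0.002,"dz": 0.135,"roll": 0,"fingers": 0.087},
    {"dx": 0.093,"dy": -0.002,"dz": 0.15,"roll": 0,"fingers": 0.07},
    {"dx": 0.093,"dy": -0.002,"dz": 0.154,"roll": 0,"fingers": 0.06},
    {"dx": 0.093,"dy": -0.002,"dz": 0.154,"roll": 0,"fingers": 0.05},
    {"dx": 0.093,"dy": -0.002,"dz": 0.154,"roll": 0,"fingers": 0.04},
    {"dx": 0.093,"dy": -0.002,"dz": 0.154,"roll": 0,"fingers": 0.02},
    {"dx": 0.093,"dy": -0.002,"dz": 0.154,"roll": 0,"fingers": 0.02}
  ],
  "force": 15
}}

```text
time: 15.93
ee_pos: [0.4281, -0.2291, 0.0454]
tool_rot: [0.001, -0.548, 0.837, -0.001]
wrist_force: [-0.6, 0.2, 0.6]
width: 0.0549
finger_force: 0.0
```

{"op": "carry_out", "data": {
  "motion": [
    {"dx": 0,"dy": 0,"dz": 0,"roll": 0,"fingers": 0.02},
    {"dx": 0,"dy": 0,"dz": 0,"roll": 0,"fingers": 0.02},
    {"dx": 0,"dy": 0,"dz": 0,"roll": 0,"fingers": 0.02},
    {"dx": 0,"dy": 0,"dz": 0,"roll": 0,"fingers": 0.02},
    {"dx": 0,"dy": 0,"dz": 0,"roll": 0,"fingers": 0.02},
    {"dx": 0,"dy": 0,"dz": 0,"roll": 0,"fingers": 0.02}
  ],
  "force": 20
}}

```text
time: 16.43
ee_pos: [0.4275, -0.2292, 0.0448]
tool_rot: [0.0, -0.548, 0.837, -0.001]
wrist_force: [0.0, 0.8, 6.0]
width: 0.0373
finger_force: 20.0
```

{"op": "carry_out", "data": {
  "motion": [
    {"dx": 0,"dy": 0,"dz": -0.01,"roll": 0,"fingers": 0.02},
    {"dx": 0,"dy": 0,"dz": -0.03,"roll": 0,"fingers": 0.02},
    {"dx": 0,"dy": 0,"dz": -0.06,"roll": 0,"fingers": 0.02},
    {"dx": 0,"dy": 0,"dz": -0.09,"roll": 0,"fingers": 0.02},
    {"dx": 0,"dy": 0,"dz": -0.114,"roll": 0,"fingers": 0.02},
    {"dx": 0,"dy": 0,"dz": -0.114,"roll": 0,"fingers": 0.02}
  ]
}}

```text
time: 16.93
ee_pos: [0.4296, -0.23, 0.1628]
tool_rot: [0.003, -0.548, 0.837, -0.004]
wrist_force: [0.7, 0.6, -1.4]
width: 0.0379
finger_force: 20.1
```

```bash
python3 -c "
from h import *
meas()
go([.4275,-.2287,.16,-113.6],[.604,-.0315,.16,-113.6])"
```

```text
t 16.93 ee [ 0.4296 -0.23    0.1628] yaw -113.55 w 0.0379 F [ 0.7  0.6 -1.4] 20.1
d [-0.2514 -0.0828 -0.     -0.    ] rows 7.0
```

{"op": "carry_out", "data": {
  "motion": [
    {"dx": -0.015,"dy": -0.005,"dz": 0,"roll": 0,"fingers": 0.02},
    {"dx": -0.045,"dy": -0.015,"dz": 0,"roll": 0,"fingers": 0.02},
    {"dx": -0.083,"dy": -0.027,"dz": 0,"roll": 0,"fingers": 0.02},
    {"dx": -0.121,"dy": -0.04,"dz": 0,"roll": 0,"fingers": 0.02},
    {"dx": -0.159,"dy": -0.052,"dz": 0,"roll": 0,"fingers": 0.02},
    {"dx": -0.197,"dy": -0.065,"dz": 0,"roll": 0,"fingers": 0.02},
    {"dx": -0.227,"dy": -0.075,"dz": 0,"roll": 0,"fingers": 0.02},
    {"dx": -0.245,"dy": -0.081,"dz": 0,"roll": 0,"fingers": 0.02},
    {"dx": -0.2515,"dy": -0.0825,"dz": 0.01,"roll": 0,"fingers": 0.02},
    {"dx": -0.2515,"dy": -0.0825,"dz": 0.03,"roll": 0,"fingers": 0.02},
    {"dx": -0.2515,"dy": -0.0825,"dz": 0.05,"roll": 0,"fingers": 0.02},
    {"dx": -0.2515,"dy": -0.0825,"dz": 0.05,"roll": 0,"fingers": 0.02}
  ]
}}

```text
time: 17.93
ee_pos: [0.5987, -0.0323, 0.1022]
tool_rot: [-0.005, -0.547, 0.837, 0.003]
wrist_force: [-1.1, -0.4, -1.0]
width: 0.0373
finger_force: 20.1
```

Run:
```python
from h import *
cams.camera("top"); meas(); p,d=cams.camera("wrist"); cv2.imwrite("pics/w5.png",p[...,::-1])
```

```text
t 17.98 ee [ 0.6002 -0.0325  0.1047] yaw -113.67 w 0.0372 F [ 0.3 -0.1 -0.2] 20.1
```

View pics/w5.png

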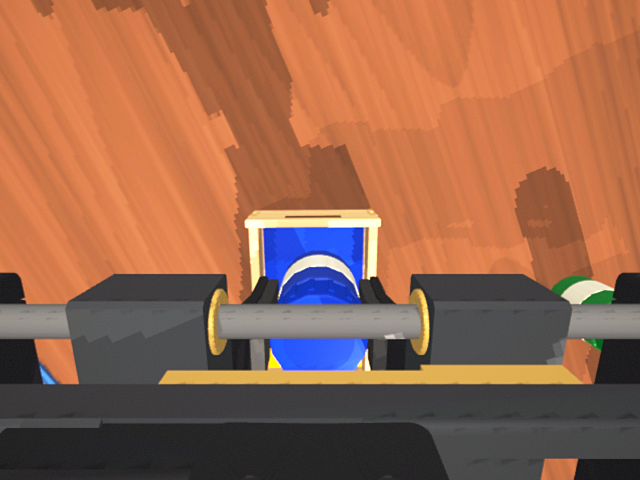

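The wrist view shows the blue jar centred over the blue well (card around (315,250)). Lowering.

{"op": "carry_out", "data": {
  "motion": [
    {"dx": 0,"dy": 0,"dz": 0.015,"roll": 0,"fingers": 0.02},
    {"dx": 0,"dy": 0,"dz": 0.032,"roll": 0,"fingers": 0.02},
    {"dx": 0,"dy": 0,"dz": 0.043,"roll": 0,"fingers": 0.02},
    {"dx": 0,"dy": 0,"dz": 0.049,"roll": 0,"fingers": 0.02},
    {"dx": 0,"dy": 0,"dz": 0.052,"roll": 0,"fingers": 0.02},
    {"dx": 0,"dy": 0,"dz": 0.054,"roll": 0,"fingers": 0.02},
    {"dx": 0,"dy": 0,"dz": 0.055,"roll": 0,"fingers": 0.02},
    {"dx": 0,"dy": 0,"dz": 0.056,"roll": 0,"fingers": 0.02},
    {"dx": 0,"dy": 0,"dz": 0.057,"roll": 0,"fingers": 0.02},
    {"dx": 0,"dy": 0,"dz": 0.058,"roll": 0,"fingers": 0.02},
    {"dx": 0,"dy": 0,"dz": 0.058,"roll": 0,"fingers": 0.02}
  ]
}}

```text
time: 18.95
ee_pos: [0.6038, -0.0316, 0.0519]
tool_rot: [0.001, -0.548, 0.837, -0.0]
wrist_force: [-1.5, 0.6, 5.1]
width: 0.0375
finger_force: 20.0
```

{"op": "carry_out", "data": {
  "motion": [
    {"dx": 0,"dy": 0,"dz": 0,"roll": 0,"fingers": 0.045},
    {"dx": 0,"dy": 0,"dz": 0,"roll": 0,"fingers": 0.055},
    {"dx": 0,"dy": 0,"dz": 0,"roll": 0,"fingers": 0.065},
    {"dx": 0,"dy": 0,"dz": 0,"roll": 0,"fingers": 0.065},
    {"dx": 0,"dy": 0,"dz": 0,"roll": 0,"fingers": 0.065},
    {"dx": 0,"dy": 0,"dz": -0.01,"roll": 0,"fingers": 0.087},
    {"dx": 0,"dy": 0,"dz": -0.035,"roll": 0,"fingers": 0.087},
    {"dx": 0,"dy": 0,"dz": -0.07,"roll": 0,"fingers": 0.087},
    {"dx": 0,"dy": 0,"dz": -0.105,"roll": 0,"fingers": 0.087},
    {"dx": 0,"dy": 0,"dz": -0.12,"roll": 0,"fingers": 0.087}
  ],
  "force": 20
}}

```text
time: 19.78
ee_pos: [0.6056, -0.0317, 0.1762]
tool_rot: [0.004, -0.548, 0.836, -0.002]
wrist_force: [-0.2, -0.2, 0.5]
width: 0.0849
finger_force: 0.0
```

```bash
python3 -c "
from h import *
meas()
go([.604,-.0316,.172,-113.6],[.458,.293,.20,-113.6])"
```

```text
t 19.78 ee [ 0.6056 -0.0317  0.1762] yaw -113.54 w 0.0849 F [-0.2 -0.2  0.5] 0.0
d [-0.239   0.2637 -0.028  -0.    ] rows 9.0
```

{"op": "carry_out", "data": {
  "motion": [
    {"dx": -0.02,"dy": 0.022,"dz": -0.01,"roll": 0,"fingers": 0.087},
    {"dx": -0.045,"dy": 0.05,"dz": -0.02,"roll": 0,"fingers": 0.087},
    {"dx": -0.072,"dy": 0.079,"dz": -0.028,"roll": 0,"fingers": 0.087},
    {"dx": -0.099,"dy": 0.109,"dz": -0.028,"roll": 0,"fingers": 0.087},
    {"dx": -0.126,"dy": 0.139,"dz": -0.028,"roll": 0,"fingers": 0.087},
    {"dx": -0.153,"dy": 0.169,"dz": -0.028,"roll": 0,"fingers": 0.087},
    {"dx": -0.18,"dy": 0.199,"dz": -0.028,"roll": 0,"fingers": 0.087},
    {"dx": -0.207,"dy": 0.229,"dz": -0.028,"roll": 0,"fingers": 0.087},
    {"dx": -0.229,"dy": 0.253,"dz": -0.028,"roll": 0,"fingers": 0.087},
    {"dx": -0.239,"dy": 0.264,"dz": -0.028,"roll": 0,"fingers": 0.087},
    {"dx": -0.239,"dy": 0.264,"dz": -0.028,"roll": 0,"fingers": 0.087},
    {"dx": -0.239,"dy": 0.264,"dz": -0.028,"roll": 0,"fingers": 0.087}
  ]
}}

```text
time: 20.78
ee_pos: [0.4566, 0.2937, 0.1987]
tool_rot: [0.0, -0.548, 0.836, -0.0]
wrist_force: [-0.1, -0.1, -0.4]
width: 0.0867
finger_force: 0.0
```

Run:
```python
from h import *
cams.camera("wrist");cams.camera("wrist"); o=meas(); m=cams.camera_model("wrist"); p,d=cams.camera("wrist")
print(o["q"].round(2)); cv2.imwrite("pics/w6.png",p[...,::-1])
# points on the cup's rim by depth: z 0.055..0.07
Rm=cv2.Rodrigues(m["rvec"])[0]; v,u=np.mgrid[:270,:640]; D=d[:270]
P=np.stack([(u-m["cx"])/m["fx"]*D,(v-m["cy"])/m["fy"]*D,D],-1)-m["tvec"]; W=P@Rm
k=((W[...,2]>.053)&(D>0)&(D<.5)).astype(np.uint8); n,l,st,ce=cv2.connectedComponentsWithStats(k)
for i in range(1,n):
    if st[i,4]>150:
        (c,r)=cv2.minEnclosingCircle(np.argwhere(l==i)[:,::-1].astype(np.float32)); print(st[i],np.round(c),round(r,1),ray(m,c,.062).round(4),np.median(W[l==i],0).round(3))
```

```text
t 20.88 ee [0.4572 0.2924 0.1985] yaw -113.64 w 0.0871 F [ 0.4  0.1 -0.1] 0.0
[ 0.87  0.28 -0.26  0.   -1.03 -1.28]
[382   0  67  22 588] [415.   0.] 33.0 [0.3321 0.1658 0.062 ] [0.339 0.173 0.062]
[ 285   89   74   77 1397] [321. 127.] 38.3 [0.4229 0.2154 0.062 ] [0.421 0.212 0.063]
[ 422  141   74   72 1535] [459. 176.] 37.5 [0.3415 0.2893 0.062 ] [0.336 0.292 0.062]
[ 135  212   71   58 1239] [170. 242.] 35.4 [0.5672 0.2473 0.062 ] [0.57  0.243 0.062]
[422 250  62  20 454] [452. 268.] 30.5 [0.3692 0.3573 0.062 ] [0.368 0.347 0.062]
```

View pics/w6.png

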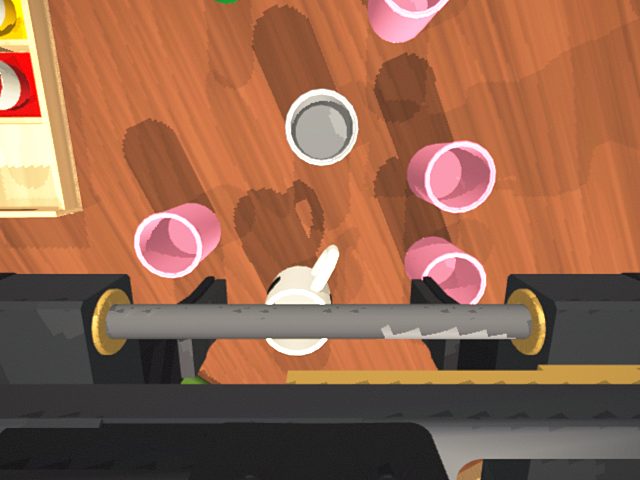

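The wrist view shows the grey steel cup alone at (321,127), its nearest neighbours pink at (459,176), pink at (170,242) and the mug handle at (327,268). There is clear finger room on both sides.

{"op": "carry_out", "data": {
  "motion": [
    {"dx": 0.04,"dy": 0,"dz": 0.0,"roll": 0,"fingers": 0.087},
    {"dx": 0.075,"dy": 0,"dz": 0.0,"roll": 0,"fingers": 0.087},
    {"dx": 0.087,"dy": 0,"dz": 0.03,"roll": 0,"fingers": 0.087},
    {"dx": 0.087,"dy": 0,"dz": 0.065,"roll": 0,"fingers": 0.087},
    {"dx": 0.087,"dy": 0,"dz": 0.1,"roll": 0,"fingers": 0.087},
    {"dx": 0.087,"dy": 0,"dz": 0.13,"roll": 0,"fingers": 0.087},
    {"dx": 0.087,"dy": 0,"dz": 0.15,"roll": 0,"fingers": 0.08},
    {"dx": 0.087,"dy": 0,"dz": 0.155,"roll": 0,"fingers": 0.07},
    {"dx": 0.087,"dy": 0,"dz": 0.155,"roll": 0,"fingers": 0.06},
    {"dx": 0.087,"dy": 0,"dz": 0.155,"roll": 0,"fingers": 0.035},
    {"dx": 0.087,"dy": 0,"dz": 0.155,"roll": 0,"fingers": 0.035},
    {"dx": 0.087,"dy": 0,"dz": 0.155,"roll": 0,"fingers": 0.035}
  ],
  "force": 15
}}

```text
time: 21.93
ee_pos: [0.4231, 0.214, 0.0447]
tool_rot: [0.002, -0.547, 0.837, 0.0]
wrist_force: [-1.6, -1.1, 1.5]
width: 0.0544
finger_force: 0.4
```

{"op": "carry_out", "data": {
  "motion": [
    {"dx": 0,"dy": 0,"dz": 0,"roll": 0,"fingers": 0.035},
    {"dx": 0,"dy": 0,"dz": 0,"roll": 0,"fingers": 0.035},
    {"dx": 0,"dy": 0,"dz": 0,"roll": 0,"fingers": 0.035},
    {"dx": 0,"dy": 0,"dz": 0,"roll": 0,"fingers": 0.035}
  ],
  "force": 20
}}

```text
time: 22.27
ee_pos: [0.4227, 0.2138, 0.0445]
tool_rot: [0.001, -0.548, 0.837, 0.0]
wrist_force: [-1.9, -0.4, 6.9]
width: 0.0504
finger_force: 20.0
```

{"op": "carry_out", "data": {
  "motion": [
    {"dx": 0,"dy": 0,"dz": -0.01,"roll": 0,"fingers": 0.035},
    {"dx": 0,"dy": 0,"dz": -0.03,"roll": 0,"fingers": 0.035},
    {"dx": 0,"dy": 0,"dz": -0.06,"roll": 0,"fingers": 0.035},
    {"dx": 0,"dy": 0,"dz": -0.09,"roll": 0,"fingers": 0.035},
    {"dx": 0,"dy": 0,"dz": -0.115,"roll": 0,"fingers": 0.035},
    {"dx": 0,"dy": 0,"dz": -0.125,"roll": 0,"fingers": 0.035},
    {"dx": 0,"dy": 0,"dz": -0.125,"roll": 0,"fingers": 0.035}
  ]
}}

```text
time: 22.85
ee_pos: [0.4234, 0.2145, 0.1713]
tool_rot: [0.004, -0.548, 0.837, 0.001]
wrist_force: [0.8, -0.3, -1.8]
width: 0.0504
finger_force: 20.0
```

```bash
python3 -c "
from h import *
meas()
go([.4222,.2130,.17,-113.6],[.676,.1373,.17,-113.6])"
```

```text
t 22.85 ee [0.4234 0.2145 0.1713] yaw -113.57 w 0.0504 F [ 0.8 -0.3 -1.8] 20.0
d [-0.0322 -0.2629 -0.     -0.    ] rows 7.0
```

{"op": "carry_out", "data": {
  "motion": [
    {"dx": -0.002,"dy": -0.015,"dz": 0,"roll": 0,"fingers": 0.035},
    {"dx": -0.005,"dy": -0.045,"dz": 0,"roll": 0,"fingers": 0.035},
    {"dx": -0.01,"dy": -0.083,"dz": 0,"roll": 0,"fingers": 0.035},
    {"dx": -0.015,"dy": -0.121,"dz": 0,"roll": 0,"fingers": 0.035},
    {"dx": -0.02,"dy": -0.159,"dz": 0,"roll": 0,"fingers": 0.035},
    {"dx": -0.024,"dy": -0.197,"dz": 0,"roll": 0,"fingers": 0.035},
    {"dx": -0.028,"dy": -0.23,"dz": 0,"roll": 0,"fingers": 0.035},
    {"dx": -0.031,"dy": -0.25,"dz": 0,"roll": 0,"fingers": 0.035},
    {"dx": -0.031,"dy": -0.26,"dz": 0.01,"roll": 0,"fingers": 0.035},
    {"dx": -0.031,"dy": -0.2625,"dz": 0.03,"roll": 0,"fingers": 0.035},
    {"dx": -0.031,"dy": -0.2625,"dz": 0.05,"roll": 0,"fingers": 0.035},
    {"dx": -0.031,"dy": -0.2625,"dz": 0.05,"roll": 0,"fingers": 0.035}
  ]
}}

```text
time: 23.85
ee_pos: [0.6707, 0.1355, 0.1109]
tool_rot: [-0.006, -0.547, 0.837, 0.002]
wrist_force: [-0.9, -0.8, -2.8]
width: 0.0502
finger_force: 20.0
```

Run:
```python
from h import *
cams.camera("top"); cams.camera("top"); meas(); p,d=cams.camera("wrist"); cv2.imwrite("pics/w7.png",p[...,::-1])
```

```text
t 23.95 ee [0.6736 0.1364 0.1162] yaw -113.57 w 0.0502 F [ 0.7 -0.1 -0.5] 20.0
```

View pics/w7.png

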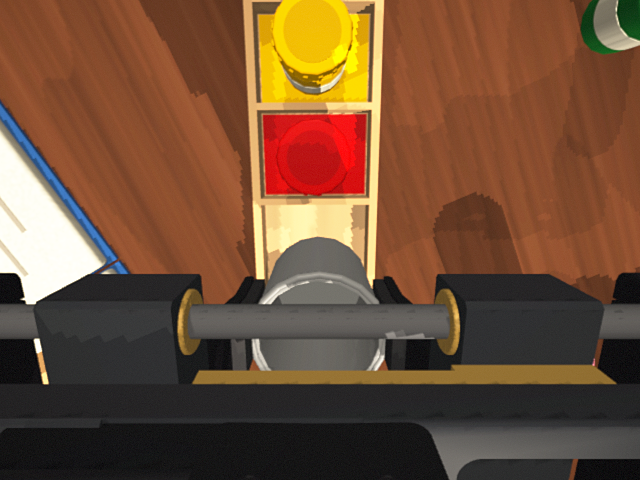

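The wrist view shows the cup over the bay at (320,320), with red (313,155) and yellow standing in their wells. Lowering.

{"op": "carry_out", "data": {
  "motion": [
    {"dx": 0,"dy": 0,"dz": 0.015,"roll": 0,"fingers": 0.035},
    {"dx": 0,"dy": 0,"dz": 0.035,"roll": 0,"fingers": 0.035},
    {"dx": 0,"dy": 0,"dz": 0.05,"roll": 0,"fingers": 0.035},
    {"dx": 0,"dy": 0,"dz": 0.058,"roll": 0,"fingers": 0.035},
    {"dx": 0,"dy": 0,"dz": 0.063,"roll": 0,"fingers": 0.035},
    {"dx": 0,"dy": 0,"dz": 0.065,"roll": 0,"fingers": 0.035},
    {"dx": 0,"dy": 0,"dz": 0.067,"roll": 0,"fingers": 0.035},
    {"dx": 0,"dy": 0,"dz": 0.068,"roll": 0,"fingers": 0.035},
    {"dx": 0,"dy": 0,"dz": 0.069,"roll": 0,"fingers": 0.035},
    {"dx": 0,"dy": 0,"dz": 0.07,"roll": 0,"fingers": 0.035},
    {"dx": 0,"dy": 0,"dz": 0.0705,"roll": 0,"fingers": 0.035},
    {"dx": 0,"dy": 0,"dz": 0.0705,"roll": 0,"fingers": 0.035}
  ]
}}

```text
time: 25.0
ee_pos: [0.6757, 0.1367, 0.0496]
tool_rot: [0.001, -0.548, 0.837, -0.0]
wrist_force: [-2.0, -0.3, 5.5]
width: 0.0509
finger_force: 20.0
```

Contact. Release and retreat upward.

{"op": "carry_out", "data": {
  "motion": [
    {"dx": 0,"dy": 0,"dz": 0,"roll": 0,"fingers": 0.056},
    {"dx": 0,"dy": 0,"dz": 0,"roll": 0,"fingers": 0.065},
    {"dx": 0,"dy": 0,"dz": 0,"roll": 0,"fingers": 0.075},
    {"dx": 0,"dy": 0,"dz": 0,"roll": 0,"fingers": 0.075},
    {"dx": 0,"dy": 0,"dz": 0,"roll": 0,"fingers": 0.075},
    {"dx": 0,"dy": 0,"dz": -0.01,"roll": 0,"fingers": 0.08},
    {"dx": 0,"dy": 0,"dz": -0.035,"roll": 0,"fingers": 0.087},
    {"dx": 0,"dy": 0,"dz": -0.07,"roll": 0,"fingers": 0.087},
    {"dx": 0,"dy": 0,"dz": -0.105,"roll": 0,"fingers": 0.087},
    {"dx": 0,"dy": 0,"dz": -0.14,"roll": 0,"fingers": 0.087},
    {"dx": 0,"dy": 0,"dz": -0.15,"roll": 0,"fingers": 0.087},
    {"dx": 0,"dy": 0,"dz": -0.15,"roll": 0,"fingers": 0.087}
  ]
}}

```text
time: 26.0
ee_pos: [0.6773, 0.1372, 0.2038]
tool_rot: [0.005, -0.548, 0.837, -0.001]
wrist_force: [-0.1, 0.2, 1.0]
width: 0.087
finger_force: 0.0
```

Run:
```python
from h import *
meas(); p,d=cams.camera("scene"); cv2.imwrite("pics/s2.png",cv2.resize(p[140:380,180:520,::-1],None,fx=2.2,fy=2.2,interpolation=2))
```

```text
t 26.0 ee [0.6773 0.1372 0.2038] yaw -113.57 w 0.087 F [-0.1  0.2  1. ] 0.0
```

View pics/s2.png

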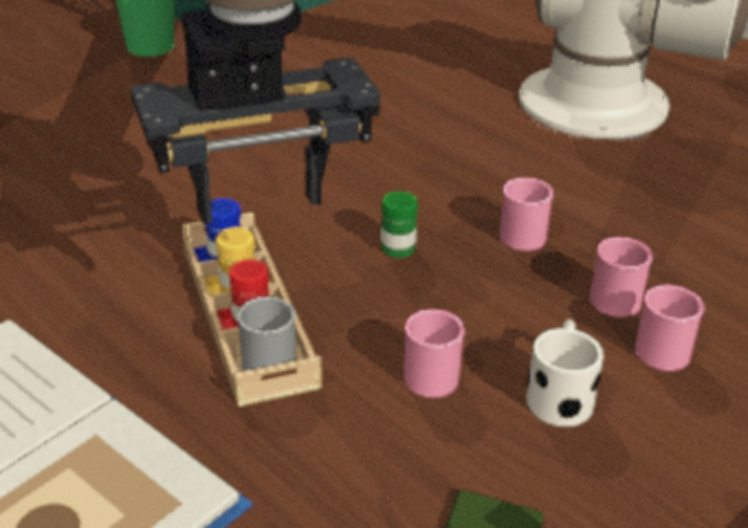

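All four stand upright in their own places: blue (225,220), yellow (235,250), red (250,285) and cup (268,335). The green jar, mug and pink cups are undisturbed, and the gripper is clear.

```bash
python3 -c "
from plant import ticket
print(ticket.hand_in())"
```

```text
the job is handed in; nothing more can be done
None
```

I put the red, yellow and blue jars in their matching wells and the steel rinse cup in the wide bay, lowering each to contact before release. The green jar and the mug were left where they stood, and the job is handed in.

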